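# Put the feed roller away on the roller tree

## Task

Turn the roller tree until its one empty top branch points towards you, then take the feed roller out of its V-rest and hang it on that branch, slid on so that its whole width sits on the rod. Do not drop the roller or set it down on the bench, leave the tree with that branch still pointing towards you, and do not shift the straightener block, the cleaner bottle or the wrench.

Things in the scene. Friction and masses are not known exactly. Their poses are not given: they have to be found in the camera images.
- tree_base: Round black foot of the roller tree, 220 mm across, 14 mm thick, fixed to the bench. Origin: on the tree's upright axis, at bench height; its x axis is world x (away from the robot).
- tree (a joint): Angle of the tree's turning part about its upright axis: 0 when the empty top branch points along world -x (to the robot's side), growing counter-clockwise seen from above; the empty branch points in world direction pi + angle. Repeats every 2 pi, turns freely both ways against about 0.1 N m of friction, stays where left. May be turned by its knob or its branches.
- tree_hub (a point): Point on the tree's axis 215 mm above the bench, where four top branches meet at 90 degrees: 14 mm round steel rods rising outwards by 5 degrees, ends 140 mm from the axis. Three carry rollers up to 96 mm diameter, out to 104 mm from the axis. Four lower branches (105 mm above the bench, ends 110 mm out, all full) lie halfway between. Those rollers stay on and turn with the tree.
- tree_knob (a point): Centre of the fluted black knob on top of the tree, fixed to its turning part: 49 mm diameter (51 over the flutes), top 15 mm above and underside 19 mm below this point, which is 262 mm above the bench. Within 60 mm of the axis nothing else stands above its underside; nothing of the tree is higher than its top.
- branch_tip (a point): Outermost point of the empty top branch, on the rod's centre line, 140 mm from the tree's axis, 227 mm above the bench; the end is rounded. Axes turn with the tree: x points level inwards to the tree's axis, z up.
- branch_collar (a point): Point on the centre line of the same empty branch at the outer face of its stop collar (31 mm diameter, 6 mm thick), 58 mm from the tree's axis, 220 mm above the bench. The bare 14 mm rod runs from here to branch_tip.
- rest: Fixed V-rest, 104 by 60 mm, 37 mm high: two aluminium plates sloping up 30 degrees from the middle, 50 mm long along the roller's axis. Origin: centre of its underside; its x axis lies along the roller's axis, y across the V.
- roller: Loose feed roller to be hung: pale polyurethane tyre, aluminium hub, 96 mm diameter, 28 mm wide, flat side faces, bore 26 mm diameter right through, about 0.32 kg (varies). Origin: its centre; its x axis is the bore's axis. It stands on its rim in the V-rest, bore level, centre 66 mm and top 114 mm above the bench, both side faces free.
- straightener: Bystander: loose black wire-straightener block with five small rollers on one face and a round knob on top, 150 by 50 mm, 86 mm high. Origin: centre of its underside.
- cleaner: Bystander: white cleaner bottle standing upright, 62 mm diameter, 170 mm high. Origin: centre of its underside.
- wrench: Bystander: open-ended wrench lying flat, 170 mm long. Origin: underside, near the middle of its length; its x axis runs along it.
Things that resemble listed ones, but are neither listed nor needed, are in the scene too. What is meant by the roller is not pink, and is the smaller of those in its own colour.

How it is judged:
By the outcome, as a careful person would: the job done as asked, in the order asked, and still so for the second after the job is handed in, with the robot touching nothing.
It also fails if it takes over 64 s, if anything falls off the work surface, if the arm or the gripper's body presses on something with over 40 N, if the wrist force passes 120 N, or if a joint passes its speed limit or range.

## Robot

A 6-joint arm with a two-finger parallel gripper is mounted at the origin on the work surface. World frame = base frame: x ahead of the robot, y to its left, z up, the work surface at z = 0. Lengths are in m, angles in rad, forces in N, time in s.
With the tool pointing down it reaches from about 0.35 to 0.85 m from the base axis. Payload 8.1 kg.
Tool frame: the origin (TCP) lies where the fingers leave the gripper's body, on its centre line; the fingertips stand 84 mm ahead of it and the grasp point (between the pads) lies 65 mm ahead of it; z points along the fingers, y is the line along which they close (so a half turn about z gives the same grasp; the last joint's range is limited). The gripper opens to 93 mm and grips with 3 to 60 N. Pads are 15 mm wide; open, the fingers measure 128 mm over their backs; the gripper's body (75 mm by 188 mm) begins 65 mm behind the grasp point.
Start: joints at [-1.402, 0.13, 1.488, -0, 1.523, -0.085], TCP at [0.151, -0.581, 0.303] pointing down, gripper open.
Joint ranges: [-2.96, 2.96], [-0.89, 2.26], [0.02, 2.5], [-1.34, 4.48], [0, 2.73], [-2.66, 2.66]. Speed limits (rad/s): [2.39, 2.39, 2.79, 3.14, 3.14, 3.14].

## Interface

Orientations are given as a rotation vector (axis times angle).
In Python, from plant import robot gives the robot as it stands.
- The arm moves only by the shell command python3 -m jog 'ROWS' [FORCE]. ROWS is text: rows parted by semicolons, each of 5 numbers parted by spaces: the opening, from 0 (shut) to 1 (fully open), then the shift along the tool's x, y, z in m, then the turn about the tool's z in degrees. A call has 1 to 10 rows; each row shifts and turns the commanded pose from where the row before left it, along the tool's axes as they then stand; what a row does not reach is not made up. A row lasts 1/12 s, in which the tool goes at most 41.7 mm and 7.16 degrees, less where a joint would pass 70% of its speed; a pose out of reach is approached as far as the arm can. A call with a gripper value outside its range is refused whole. The fingers move at their own pace and stop on an object; FORCE is the grip in N (left out, the last holds). Time passes only in rows, so rows that do not move let the fingers close. It gives the time, the measured TCP pose, the force, the opening and the grip force at its end, in the units of the state.
- robot.read_state(): the state, without advancing time (a new reading comes with each control period).
- robot.read_camera(name): name is "scene" or "top" or "wrist"; returns a dict with "color" (400x640x3 uint8, red, green, blue), "intrinsics" (3x3 intrinsics, pixels), "pose" (4x4, takes a point from camera to world coordinates); the wrist camera has in their place "tool_from_camera" (4x4, takes a point from camera to tool coordinates, whose origin is the TCP and whose axes are the flange's). Camera axes: x right, y down, z forward; pixel columns grow to the right and rows downward; lengths in m; the calibration is good to about 2 mm. A picture is of the moment at which its call begins: read the wrist's pose just before it. There is no depth.
- robot.close_job(): hands the job in; it is judged then, once.
The state is a dict: "t": time; "q": joint angles; "dq": joint speeds; "joint_torque": joint torques, N m; "tool_pos": TCP position; "orientation": TCP orientation; "force": force on the tool from outside, world axes, zero at the start; "wrist_torque": the same for the moment, N m; "opening": finger opening in m; "gripper_force": force on a finger pad.
Only numpy, scipy, OpenCV 4.12 (cv2) and the standard library are available. Lean on these libraries where they do the work, as an engineer would, in place of code of your own. Each camera call takes 0.05 s, during which the arm holds its last target. There are 200 camera calls.

## Working session

There is one attempt and no reset: what is moved stays moved. The work goes in short steps, Python scripts to look and compute and a shell command to move; the robot and the scene stay as the last step left them, time stands still between calls to the robot, and variables do not carry over. Pictures are saved under pics/ and viewed, at most 12 in all, crops included, and the job is handed in when it is done.

```bash
mkdir -p pics; cat > h.py <<'E'
import numpy as np,cv2
from plant import robot
from scipy.spatial.transform import Rotation as R
def snap(n,f=None,crop=None,s=1):
    st=robot.read_state(); c=robot.read_camera(n)
    im=c["color"][:,:,::-1].copy(); 
    K=np.array(c["intrinsics"])
    if "pose" in c: P=np.array(c["pose"])
    else:
        T=np.eye(4);T[:3,:3]=R.from_rotvec(st["orientation"]).as_matrix();T[:3,3]=st["tool_pos"];P=T@np.array(c["tool_from_camera"])
    if f:
        np.savez("pics/"+f+".npz",K=K,P=P,im=im)
        if crop: im=im[crop[1]:crop[3],crop[0]:crop[2]]
        if s!=1: im=cv2.resize(im,None,fx=s,fy=s,interpolation=cv2.INTER_CUBIC)
        cv2.imwrite("pics/"+f+".png",im)
    return im,K,P
def ray(K,P,u,v):
    d=P[:3,:3]@np.linalg.inv(K)@[u,v,1.]; return P[:3,3],d/np.linalg.norm(d)
def atz(K,P,u,v,z):
    o,d=ray(K,P,u,v); return o+d*(z-o[2])/d[2]
def proj(K,P,X):
    X=np.asarray(X,float).reshape(-1,3); c=(X-P[:3,3])@P[:3,:3]; p=c@K.T; return p[:,:2]/p[:,2:]
def load(f):
    z=np.load("pics/"+f+".npz"); return z["im"],z["K"],z["P"]
E
python3 - <<'E'
from h import *
a=snap("top","top0")
b=snap("scene","scene0")
for x in(a,b): print(x[1].round(1).tolist(),x[2].round(3).tolist())
s=robot.read_state(); print(s["t"],s["tool_pos"],s["orientation"],s["opening"],s["force"])
print(R.from_rotvec(s["orientation"]).as_matrix().round(3)); print(np.array(robot.read_camera("wrist")["tool_from_camera"]).round(3))
E
```

```text
[[404.1, 0.0, 319.6], [0.0, 404.1, 192.8], [0.0, 0.0, 1.0]] [[-0.004, -0.993, 0.115, 0.458], [-1.0, 0.007, 0.029, -0.029], [-0.03, -0.115, -0.993, 1.262], [0.0, 0.0, 0.0, 1.0]]
[[515.1, 0.0, 315.8], [0.0, 515.1, 195.0], [0.0, 0.0, 1.0]] [[-0.881, 0.274, -0.386, 1.181], [0.473, 0.544, -0.693, 1.055], [0.02, -0.793, -0.608, 1.11], [0.0, 0.0, 0.0, 1.0]]
0.1 [ 0.15058978 -0.58040839  0.30178075] [-3.11466415e+00 -3.97363690e-01  1.20761777e-04] 0.09326637982486254 [-0.00659074 -0.12450976 -0.17305111]
[[ 0.968  0.251 -0.   ]
 [ 0.251 -0.968  0.002]
 [ 0.    -0.002 -1.   ]]
[[ 0.    -0.958 -0.286  0.079]
 [ 1.     0.    -0.     0.001]
 [ 0.    -0.286  0.958 -0.083]
 [ 0.     0.     0.     1.   ]]
```

View pics/top0.png

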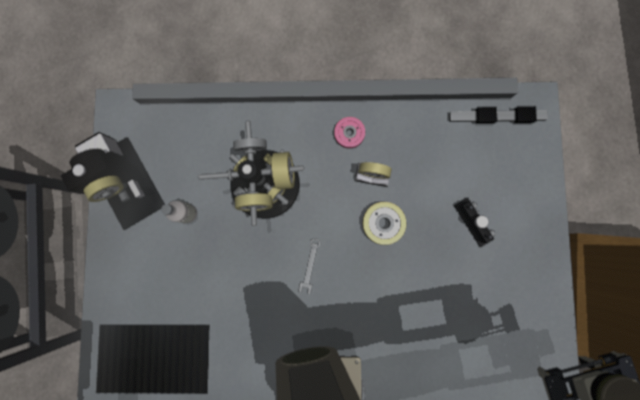

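View pics/scene0.png

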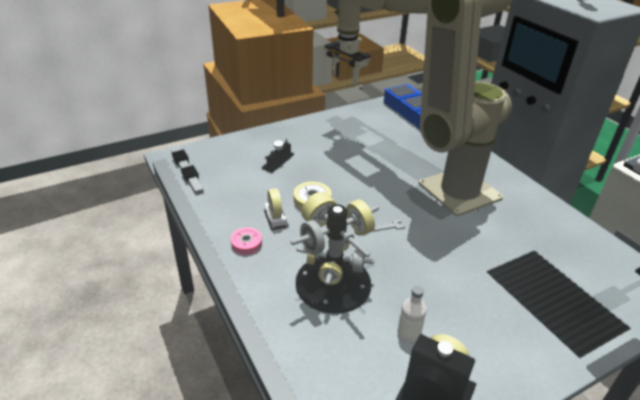

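Top view: the tree is at (250,175), with branch ends at up (248,122), left (200,176), down (253,222) and right. The left branch is bare, so it points to +y and needs about +90° CCW.

Roller candidates:
- pale yellow at (375,170), standing in the V-rest
- larger pale yellow at (384,222), lying flat
- pink at (350,132)
- yellow on the black machine at (103,188)

The one at (375,170) fits, being the smaller of the pale ones and standing in the rest. I'll confirm it in a crop.

```bash
python3 - <<'E'
from h import *
im,K,P=load("top0")
a=cv2.resize(im[110:240,185:315],(585,585),interpolation=cv2.INTER_CUBIC)
b=cv2.resize(im[145:210,340:422],None,fx=2.6,fy=2.6,interpolation=cv2.INTER_CUBIC)
i2,K2,P2=load("scene0"); c=cv2.resize(i2[180:240,255:335],None,fx=2.6,fy=2.6,interpolation=cv2.INTER_CUBIC)
o=np.zeros((585,800,3),np.uint8); o[:,:585]=a; o[:b.shape[0],587:587+b.shape[1]]=b; o[200:200+c.shape[0],587:587+c.shape[1]]=c
cv2.imwrite("pics/crop1.png",o)
print("knob",atz(K,P,248,170,.277),"roller top",atz(K,P,375,168,.114),"foot",atz(K,P,265,184,.014))
print("branch tip",atz(K,P,200,176,.227))
E
```

```text
knob [0.63062802 0.17813702 0.277     ] roller top [ 0.66169915 -0.15398735  0.114     ] foot [0.63173979 0.17911019 0.014     ]
branch tip [0.62459448 0.31461338 0.227     ]
```

View pics/crop1.png

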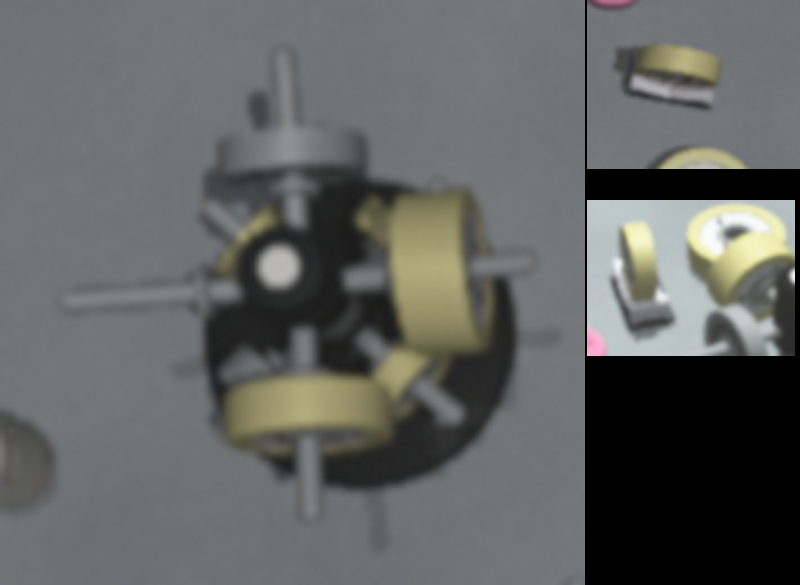

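The crop confirms it: the smaller pale-yellow roller stands in the aluminium V-rest at (375,168), and the larger one lies flat beside it. The tree's left branch, with its tip at (199,177), is bare. I'll move over the roller for a wrist look on the way to the knob.

```bash
python3 -m jog '1 .03 -.0142 -.005 0;1 .03 -.0142 -.005 0;1 .03 -.0142 -.005 0;1 .03 -.0142 -.005 0;1 .03 -.0142 -.005 0;1 .03 -.0142 -.005 0;1 .03 -.0142 -.005 0;1 .03 -.0142 -.005 0;1 .03 -.0142 -.005 0;1 .03 -.0142 -.005 0'
python3 -m jog '1 .03 -.0142 -.005 0;1 .03 -.0142 -.005 0;1 .03 -.0142 -.005 0;1 .03 -.0142 -.005 0;1 .03 -.0142 -.005 0;1 .03 -.0142 -.005 0;1 .03 -.0142 -.005 0;1 .03 -.0142 -.005 0;1 .03 -.0142 -.005 0;1 .03 -.0142 -.005 0'
python3 -m jog '1 0 0 0 0;1 0 0 0 0'
python3 - <<'E'
from h import *
snap("wrist","w1")
im,K,P=load("top0")
T=[atz(K,P,*p,.227)[:2] for p in((199,176.9),(248.3,120.4),(303.9,167.8),(253.9,225.6))]
T=np.array(T);c=T.mean(0);print(T.round(3),c,"rad",np.linalg.norm(T-c,axis=1),"ang",np.degrees(np.arctan2(*(T-c).T[::-1])))
print("knob",atz(K,P,247.2,169.6,.277))
E
```

```text
t: 0.98
tool_pos: [0.4064, -0.3666, 0.3527]
orientation: [-3.116, -0.398, 0.0]
force: [0.5, -0.9, 0.1]
opening: 0.093
gripper_force: 0.0
t: 1.82
tool_pos: [0.6611, -0.1539, 0.4025]
orientation: [-3.116, -0.398, 0.001]
force: [0.1, -0.0, 0.3]
opening: 0.0929
gripper_force: 0.0
t: 1.98
tool_pos: [0.6611, -0.1536, 0.4016]
orientation: [-3.115, -0.402, 0.002]
force: [-0.3, -0.3, 0.5]
opening: 0.0926
gripper_force: 0.0
[[0.622 0.317]
 [0.772 0.19 ]
 [0.644 0.043]
 [0.495 0.171]] [0.633286   0.18018967] rad [0.13743487 0.13951709 0.13806806 0.13900933] ang [  94.61158965    4.06262503  -85.60224983 -176.19998609]
knob [0.63165271 0.18015278 0.277     ]
```

View pics/w1.png

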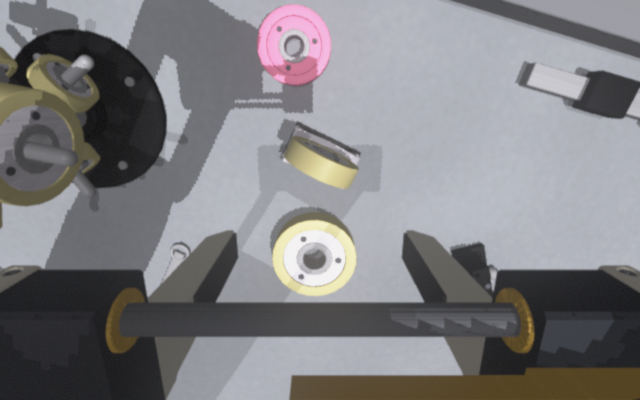

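The wrist view shows the roller standing in its rest around (322,165), with the flat one at (314,255). I'll fit its pose from the colour mask while moving above the knob.

```bash
python3 -m jog '.75 .0058 -.033 0 0;.75 .0058 -.033 0 0;.75 .0058 -.033 0 0;.75 .0058 -.033 0 0;.75 .0058 -.033 0 0;.75 .0058 -.033 0 0;.75 .0058 -.033 0 0;.75 .0058 -.033 0 0;.75 .0058 -.033 0 0;.75 .0058 -.033 0 0'
python3 -m jog '.75 0 0 0 0;.75 0 0 0 0'
cat > fit.py <<'E'
from h import *
from scipy.optimize import minimize
def mask(im,roi):
    h=cv2.cvtColor(im,cv2.COLOR_BGR2HSV); m=((h[...,0]>18)&(h[...,0]<38)&(h[...,1]>70)&(h[...,2]>60)).astype(np.uint8)
    o=np.zeros_like(m); x0,y0,x1,y1=roi; o[y0:y1,x0:x1]=m[y0:y1,x0:x1]
    n,l,s,_=cv2.connectedComponentsWithStats(o); return (l==1+s[1:,4].argmax())
t=np.linspace(0,2*np.pi,120)
def hull(K,P,x,y,yaw,shape):
    a=np.array([np.cos(yaw),np.sin(yaw),0]); b=np.array([-a[1],a[0],0]); S=4
    X=np.concatenate([[x,y,.066]+s*.014*a+.048*(np.cos(t)[:,None]*b+np.sin(t)[:,None]*[0,0,1]) for s in(-1,1)]); 
    m=np.zeros((shape[0]*S,shape[1]*S),np.uint8); h=cv2.convexHull((proj(K,P,X)*S).astype(np.int32)); cv2.fillConvexPoly(m,h,1)
    return cv2.resize(m.astype(np.float32),shape[::-1],interpolation=cv2.INTER_AREA)
D=[]
for f,r in(("w1",(270,125,375,195)),("top0",(345,150,405,188))):
    im,K,P=load(f); m=mask(im,r); ys,xs=np.nonzero(m); print(f,m.sum(),xs.min(),xs.max(),ys.min(),ys.max()); 
    h=cv2.convexHull(np.c_[xs,ys].astype(np.int32)); q=np.zeros(m.shape,np.uint8); cv2.fillConvexPoly(q,h,1); D.append((q.astype(np.float32),K,P))
def cost(p,D): return sum(1-np.minimum(q,g).sum()/np.maximum(q,g).sum() for q,K,P in D for g in[hull(K,P,*p,q.shape)])
for d in([D[0]],[D[1]],D):
    best=min((minimize(cost,[.65,-.153,y0],args=(d,),method="Nelder-Mead",options=dict(initial_simplex=[[.65,-.153,y0],[.67,-.153,y0],[.65,-.14,y0],[.65,-.153,y0+.2]])) for y0 in(-.3,-.1,.1)),key=lambda r:r.fun)
    print(best.x.round(4),np.degrees(best.x[2]).round(1),best.fun/len(d))
E
python3 fit.py
```

```text
t: 2.87
tool_pos: [0.6328, 0.1786, 0.4029]
orientation: [3.116, 0.395, 0.0]
force: [0.5, -0.5, -0.5]
opening: 0.0693
gripper_force: 0.0
t: 3.03
tool_pos: [0.6328, 0.1792, 0.4027]
orientation: [3.116, 0.4, -0.0]
force: [0.7, 0.6, 1.2]
opening: 0.0697
gripper_force: 0.0
w1 565 290 329 146 174
top0 246 360 389 163 176
[ 0.6472 -0.1561 -0.6572] -37.7 0.6871440410614014
[ 0.6631 -0.1601 -0.039 ] -2.2 0.33461588621139526
[ 0.6625 -0.1563 -0.0485] -2.8 0.5229271650314331
```

Mask is too strict; I'll refine the roller later from a closer look. Now the knob.

```bash
python3 -m jog '.75 0 -.001 .025 0;.75 0 0 .025 0;.75 0 0 .025 0;.75 0 0 0 0;0 0 0 0 0;0 0 0 0 0;0 0 0 0 0;0 0 0 0 0;0 0 0 0 0;0 0 0 0 0' 25
python3 -m jog '0 0 0 0 0;0 0 0 0 0'
```

```text
t: 3.87
tool_pos: [0.6328, 0.1831, 0.3298]
orientation: [-3.11, -0.401, -0.003]
force: [-4.1, 15.7, -2.7]
opening: 0.0483
gripper_force: 25.0
t: 4.03
tool_pos: [0.6327, 0.1832, 0.3298]
orientation: [-3.11, -0.401, -0.003]
force: [-4.2, 14.8, -3.0]
opening: 0.0485
gripper_force: 25.0
```

```bash
python3 -m jog '0 0 -.004 0 0;0 0 0 0 0;0 0 0 0 -6;0 0 0 0 -6;0 0 0 0 -6;0 0 0 0 -6;0 0 0 0 -6;0 0 0 0 -6;0 0 0 0 -6;0 0 0 0 -6'
python3 -m jog '0 0 0 0 -6;0 0 0 0 -6;0 0 0 0 -6;0 0 0 0 -6;0 0 0 0 -6;0 0 0 0 -6;0 0 0 0 -2;0 0 0 0 0;0 0 0 0 0'
python3 - <<'E'
from h import *
snap("top","top1",(185,110,315,240),4.5)
E
```

```text
t: 4.87
tool_pos: [0.6322, 0.1844, 0.3297]
orientation: [-2.68, -1.638, -0.004]
force: [-2.7, 4.7, -0.8]
opening: 0.0488
gripper_force: 25.0
t: 5.62
tool_pos: [0.6315, 0.1846, 0.3297]
orientation: [-2.005, -2.416, -0.002]
force: [-8.1, 5.2, 2.0]
opening: 0.049
gripper_force: 25.0
```

View pics/top1.png

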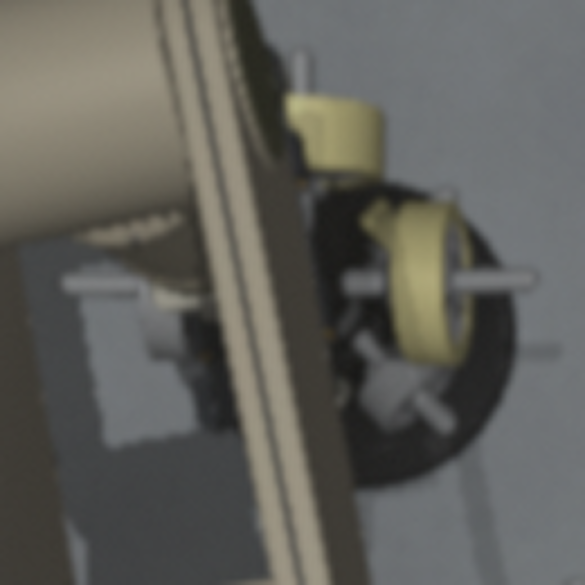

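Tips are now at left (199,173), right (304,172) and up (252,122). I'll compute the angle, release and lift.

```bash
python3 -m jog '.75 0 0 0 0;.75 0 0 0 0;.75 0 0 0 0;.75 0 0 -.025 0;.75 0 0 -.025 0;.75 0 0 -.025 0;1 -.034 -.004 0 0;1 -.034 -.004 0 0;1 -.034 -.004 0 0;1 -.034 -.004 0 0'
python3 -m jog '1 -.034 -.004 0 0;1 -.034 -.004 0 0;1 -.034 -.004 0 0;1 -.034 -.004 0 0;1 -.034 -.004 0 0;1 -.034 -.004 0 0;1 0 0 .03 0;1 0 0 .03 0;1 0 0 .03 0;1 0 0 0 0'
python3 - <<'E'
from h import *
im,K,P=load("top1")
T=np.array([atz(K,P,185+u/4.5-.4,110+v/4.5-.4,.227)[:2] for u,v in((63,283),(302,52),(537,280))])
a=T[0]-T[2];b=T[1]-(T[0]+T[2])/2;print(T.round(3),np.degrees(np.arctan2(a[1],a[0])),np.degrees(np.arctan2(b[1],b[0])),np.linalg.norm(a),np.linalg.norm(b))
snap("wrist","w2")
im,K,P=snap("top","top2")
print(cv2.imwrite("pics/top2c.png",cv2.resize(im[110:240,185:315],None,fx=4.5,fy=4.5,interpolation=cv2.INTER_CUBIC)))
E
```

```text
t: 6.5
tool_pos: [0.6415, 0.0454, 0.4038]
orientation: [2.007, 2.415, 0.001]
force: [-0.1, 0.7, 0.5]
opening: 0.0909
gripper_force: 0.0
t: 7.33
tool_pos: [0.6526, -0.1582, 0.3051]
orientation: [-2.003, -2.407, 0.006]
force: [-0.6, 0.8, -1.6]
opening: 0.0928
gripper_force: 0.0
[[0.634 0.319]
 [0.77  0.181]
 [0.633 0.042]] 89.86619612460247 0.1861576776750767 0.27616540577147897 0.13667953165226196
True
```

View pics/w2.png

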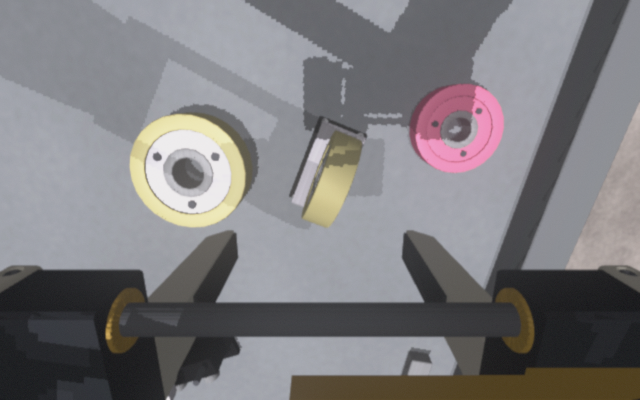

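View pics/top2c.png

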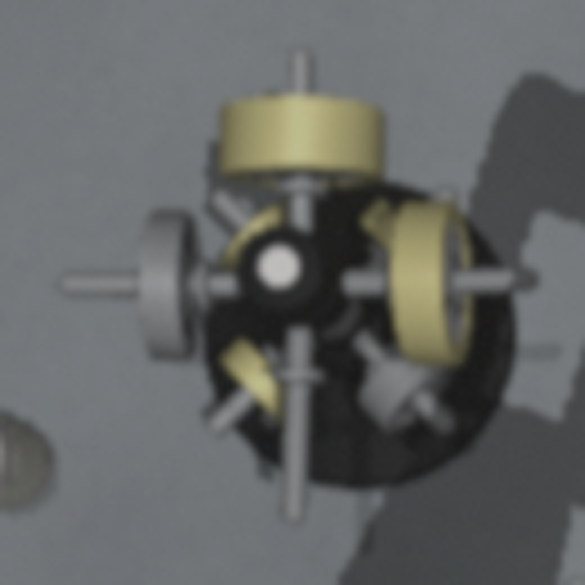

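The empty branch now points straight at the robot (tip at crop (295,518)). In the wrist view the roller's rim runs from (316,222) to (349,137). I'll refit it with a looser mask.

```bash
python3 - <<'E'
s=open("fit.py").read()
s=s.replace('((h[...,0]>18)&(h[...,0]<38)&(h[...,1]>70)&(h[...,2]>60))','((h[...,0]>20)&(h[...,0]<36)&(h[...,1]>55)&(h[...,2]>25))')
s=s.replace('("w1",(270,125,375,195)),("top0",(345,150,405,188))','("w2",(285,110,375,235)),("w1",(270,125,375,195))')
s+='''
from plant import robot
im,K,P=load("w2"); print(im[190,335],im[140,348],im[215,315],cv2.cvtColor(im,cv2.COLOR_BGR2HSV)[[190,140,215],[335,348,315]].tolist())
im,K,P=load("top2"); print("tip",atz(K,P,250.2,224.7,.227))
st=robot.read_state(); print(st["tool_pos"],st["orientation"],st["q"])
'''
open("fit.py","w").write(s)
E
python3 fit.py
```

```text
w2 2815 303 360 132 226
w1 1638 286 356 139 187
[ 0.6613 -0.1579 -0.1533] -8.8 0.0930866003036499
[ 0.6585 -0.1577 -0.2684] -15.4 0.1879572868347168
[ 0.6604 -0.1582 -0.1851] -10.6 0.15045824646949768
[151 202 213] [ 79 100 104] [133 181 191] [[25, 74, 213], [25, 61, 104], [25, 77, 191]]
tip [0.49693274 0.18056637 0.227     ]
[ 0.65450295 -0.15815383  0.31222986] [-2.00708326e+00 -2.41399976e+00  1.66548216e-03] [-3.13133707e-01  3.27562500e-01  1.24393631e+00 -1.67811811e-04
  1.57253134e+00 -4.96696623e-01]
```

```bash
python3 -m jog '1 0 0 0 6.5;1 0 0 0 6.5;1 0 0 0 6.3;1 .001 .0065 0 0;1 0 0 .03 0;1 0 0 .03 0;1 0 0 .02 0;1 0 0 0 0;1 0 0 0 0'
python3 - <<'E'
from h import *
im,K,P=snap("wrist","w3"); st=robot.read_state(); print(st["tool_pos"],st["orientation"])
E
```

```text
t: 8.18
tool_pos: [0.662, -0.1579, 0.2335]
orientation: [-2.382, -2.048, 0.0]
force: [-0.2, 0.5, 0.5]
opening: 0.0933
gripper_force: 0.0
[ 0.66279403 -0.15815896  0.23531452] [2.38058307e+00 2.04638619e+00 2.25176493e-03]
```

View pics/w3.png

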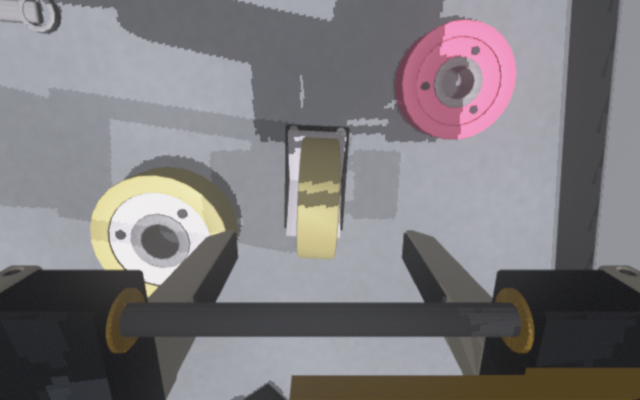

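The roller is aligned and centred between the fingers (rim from (320,138) to (316,258)). Now descend and grip.

```bash
python3 -m jog '1 0 0 .025 0;1 0 0 .025 0;1 0 0 .016 0;1 0 0 0 0;.2 0 0 0 0;.2 0 0 0 0;.2 0 0 0 0;.2 0 0 0 0;.2 0 0 0 0;.2 0 0 0 0' 40
python3 -m jog '.2 0 0 0 0;.2 0 0 0 0;.2 0 0 0 0'
```

```text
t: 9.07
tool_pos: [0.662, -0.1581, 0.1677]
orientation: [2.384, 2.045, 0.001]
force: [-0.3, 0.5, 0.2]
opening: 0.0576
gripper_force: 0.0
t: 9.32
tool_pos: [0.6616, -0.158, 0.1667]
orientation: [-2.384, -2.045, 0.0]
force: [0.1, -0.4, -0.0]
opening: 0.0378
gripper_force: 0.0
```

```bash
python3 -m jog '.2 0 0 0 0;.2 0 0 0 0;.2 0 0 0 0;.2 0 0 0 0'
```

```text
t: 9.65
tool_pos: [0.6616, -0.158, 0.1666]
orientation: [-2.384, -2.045, 0.0]
force: [-0.2, 0.3, -0.3]
opening: 0.028
gripper_force: 39.5
```

Gripped at 28 mm with 39.5 N. Now lift, square the axis to world x, retreat in −x, then cross to the branch line.

```bash
python3 -m jog '.2 0 0 -.02 0;.2 0 0 -.03 0;.2 0 0 -.035 0;.2 0 0 -.04 0;.2 0 0 -.04 0;.2 0 0 0 -5;.2 0 0 0 -3.75;.2 0 -.032 0 0;.2 0 -.032 0 0;.2 0 -.032 0 0'
python3 -m jog '.2 0 -.032 0 0;.2 0 -.032 0 0;.2 0 -.032 0 0;.2 0 -.032 0 0;.2 .03 0 0 0;.2 .03 0 0 0;.2 .03 0 0 0;.2 .03 0 0 0;.2 .03 0 0 0;.2 .03 0 0 0'
python3 -m jog '.2 .03 0 0 0;.2 .03 0 0 0;.2 .03 0 0 0;.2 .03 0 0 0;.2 .03 0 0 0;.2 .011 0 0 0;.2 0 0 0 0;.2 0 0 0 0'
python3 - <<'E'
from h import *
snap("wrist","w4"); snap("scene","s4",(240,140,440,300),3); snap("top","t4")
st=robot.read_state(); print(st["tool_pos"],st["orientation"],st["force"],st["gripper_force"])
a,K,P=load("w4"); print(proj(K,P,[[.493,.181,.227],[.575,.181,.22]]))
a,K,P=load("s4"); print((proj(K,P,[[.493,.181,.227],[.493,.185,.227]])-[240,140])*3)
E
```

```text
t: 10.48
tool_pos: [0.5643, -0.1577, 0.3298]
orientation: [-2.219, -2.22, 0.002]
force: [0.6, -0.8, -2.1]
opening: 0.028
gripper_force: 39.8
t: 11.32
tool_pos: [0.4371, 0.0234, 0.3314]
orientation: [-2.222, -2.221, 0.0]
force: [0.5, 0.5, -2.8]
opening: 0.028
gripper_force: 39.8
t: 11.98
tool_pos: [0.4374, 0.1831, 0.3312]
orientation: [-2.22, -2.223, 0.002]
force: [0.4, 0.2, -2.8]
opening: 0.0281
gripper_force: 39.8
[0.4377603  0.18198478 0.33158593] [ 2.22278197e+00  2.21981316e+00 -8.13784634e-04] [ 0.07212656 -0.8914176  -3.24848604] 39.82312366446422
[[409.27990525 232.07696434]
 [533.396728   228.01712872]]
[[418.60407717 205.9876169 ]
 [421.06029979 208.45796036]]
```

View pics/w4.png

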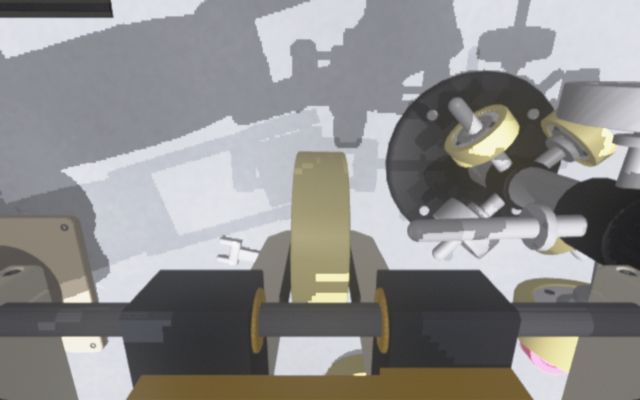

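View pics/s4.png

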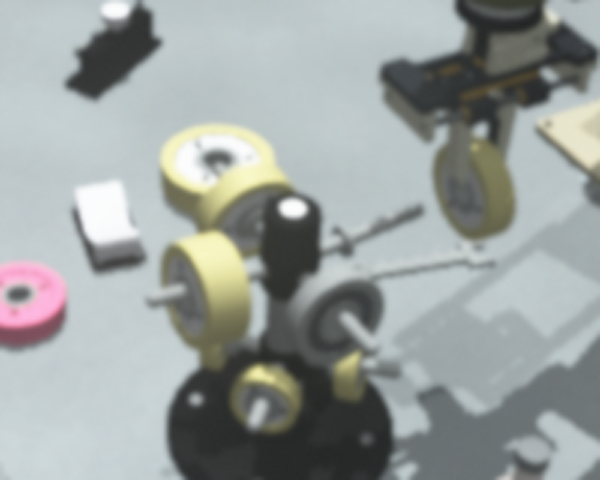

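The tip shows at (410,231) in the wrist view against a predicted (409,232), and the scene view agrees with y≈0.183. I'll lower 6 mm and slide on, watching the force.

```bash
python3 -m jog '.2 .001 0 .006 0;.2 0 .015 0 0;.2 0 .015 0 0;.2 0 .012 0 0;.2 0 .006 0 0;.2 0 .006 0 0;.2 0 0 0 0'
python3 - <<'E'
from h import *
a,K,P=load("s4"); print((proj(K,P,[[.4378,.182,.231],[.4378+.014,.182,.231]])-[240,140])*3)
st=robot.read_state();print(st["force"])
E
```

```text
t: 12.72
tool_pos: [0.4922, 0.1835, 0.3253]
orientation: [-2.223, -2.22, 0.001]
force: [0.1, 0.6, -3.7]
opening: 0.0279
gripper_force: 39.8
[[469.41263683 186.25168953]
 [456.92978912 190.49902717]]
[ 0.07827774  0.56937952 -3.65311172]
```

```bash
python3 -m jog '.2 0 .008 0 0;.2 0 .008 0 0;.2 0 .008 0 0;.2 0 .008 0 0;.2 0 0 0 0'
python3 -m jog '.2 0 .008 0 0;.2 0 .006 0 0;.2 0 0 0 0;.2 0 0 0 0'
python3 - <<'E'
from h import *
snap("wrist","w5")
E
```

```text
t: 13.13
tool_pos: [0.525, 0.1839, 0.3256]
orientation: [2.222, 2.221, 0.0]
force: [0.5, -0.6, -2.3]
opening: 0.0278
gripper_force: 39.8
t: 13.47
tool_pos: [0.5379, 0.184, 0.3256]
orientation: [-2.222, -2.221, 0.001]
force: [0.1, -0.1, -2.5]
opening: 0.0279
gripper_force: 39.8
```

View pics/w5.png

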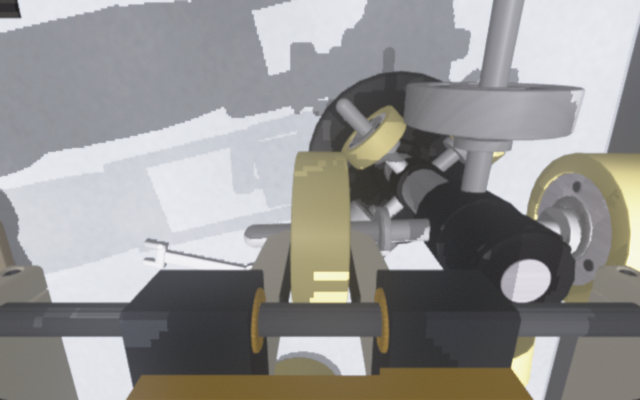

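The rod passes through the roller: the tip stands out on the left at (248,234) and the collar is clear on the right at (385,228). I'll back off 5 mm for finger room, then lower onto the rod.

```bash
python3 -m jog '.2 0 -.005 0 0;.2 0 0 .002 0;.2 0 0 .002 0;.2 0 0 0 0'
python3 -m jog '.2 0 0 .002 0;.2 0 0 0 0;.2 0 0 0 0'
python3 -m jog '.2 0 0 .0015 0;.2 0 0 0 0;.2 0 0 0 0'
```

```text
t: 13.85
tool_pos: [0.5323, 0.184, 0.3212]
orientation: [-2.221, -2.221, 0.001]
force: [0.8, 0.2, -3.4]
opening: 0.0279
gripper_force: 39.8
t: 14.1
tool_pos: [0.5327, 0.184, 0.3199]
orientation: [2.222, 2.221, 0.0]
force: [-0.2, -0.8, -1.6]
opening: 0.0278
gripper_force: 39.8
t: 14.35
tool_pos: [0.533, 0.1841, 0.3194]
orientation: [2.221, 2.221, 0.002]
force: [-1.3, -0.3, 4.4]
opening: 0.0276
gripper_force: 39.8
```

Contact made (vertical force went from −3 to +4 N). Release slightly, then rise straight up.

```bash
python3 -m jog '.38 0 0 0 0;.38 0 0 0 0;.38 0 0 0 0;.38 0 0 0 0;.38 0 0 0 0' 10
python3 -m jog '.38 0 0 -.005 0;.38 0 0 -.005 0;.38 0 0 -.01 0;.38 0 0 -.01 0;.38 0 0 -.01 0'
```

```text
t: 14.77
tool_pos: [0.5327, 0.1841, 0.318]
orientation: [-2.221, -2.221, 0.0]
force: [-0.3, 1.2, 0.3]
opening: 0.0351
gripper_force: 0.1
t: 15.18
tool_pos: [0.5328, 0.1841, 0.3599]
orientation: [2.221, 2.221, 0.001]
force: [0.0, -0.0, 0.5]
opening: 0.0354
gripper_force: 0.0
```

Free; back away and take a last look.

```bash
python3 -m jog '.38 0 0 -.03 0;.38 0 0 -.03 0;.38 -.03 0 0 0;.38 -.03 0 0 0;.38 -.03 0 0 0;.38 -.03 0 0 0;.38 -.03 0 0 0;.38 -.03 0 0 0;.38 -.03 0 0 0;.38 -.03 0 0 0'
python3 -m jog '.38 -.03 0 0 0;.38 -.03 0 0 0;.38 -.03 0 0 0;.38 0 0 0 0;.38 0 0 0 0'
python3 - <<'E'
from h import *
a=snap("top","t6"); b=snap("scene","s6")
A=cv2.resize(a[0][100:245,170:315],(400,400),interpolation=cv2.INTER_CUBIC); B=cv2.resize(b[0][150:310,240:400],(400,400),interpolation=cv2.INTER_CUBIC)
cv2.imwrite("pics/fin.png",np.hstack([A,B]))
E
```

```text
t: 16.02
tool_pos: [0.5325, -0.0574, 0.4198]
orientation: [2.22, 2.22, 0.002]
force: [-0.4, 0.3, 0.2]
opening: 0.035
gripper_force: 0.0
t: 16.43
tool_pos: [0.5325, -0.1473, 0.4192]
orientation: [2.224, 2.218, 0.001]
force: [0.2, -0.5, 0.0]
opening: 0.0354
gripper_force: 0.0
```

View pics/fin.png

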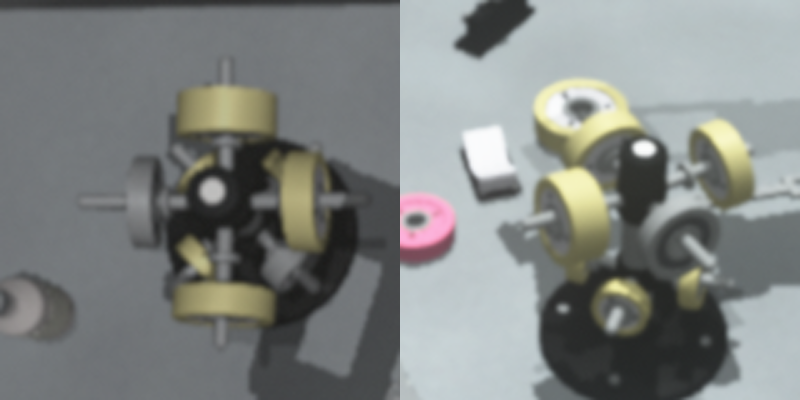

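The roller hangs on the branch pointing at the robot, at (224,303) in the left panel, with the rod tip protruding at (221,345). The rest is empty and the cleaner bottle stands where it was. Handing in.

```bash
python3 -c "
from plant import robot
print(robot.close_job())"
```

```text
the job is handed in; nothing more can be done
None
```

The tree's empty branch now points at the robot, and the feed roller hangs on it with its full width on the rod; I handed the job in about 16.5 s into the 64 s limit. The call returned no verdict.

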